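# Scrape the offcuts off the zinc ledge

## Robot

A 6-joint arm with a two-finger parallel gripper is mounted at the origin on the work surface. World frame = base frame: x ahead of the robot, y to its left, z up, the work surface at z = 0. Lengths are in m, angles in rad, forces in N, time in s.
With the tool pointing down it reaches from about 0.275 to 0.75 m from the base axis. Payload 10.2 kg.
Tool frame: the origin (TCP) lies midway between the tips of the shut fingers; the grasp point (between the pads) lies 19 mm behind it (env.hold_point_z is the distance from the TCP to the grasp point, in m); x points along the fingers, z is the direction in which the jaws open and shut, and the axes are right-handed (so a half turn about x gives the same grasp; the last joint's range is limited). The gripper opens to 85 mm and grips with 20 to 120 N. Pads are 22 mm wide; open, the fingers measure 114 mm over their backs; the gripper's body (76 mm by 85 mm) begins 54 mm behind the grasp point. The pads swing forward as they close: fully open they stand 13 mm farther back than shut.
Start: joints at [-1.37, 0.313, 1.498, -0, 1.331, -0.223], TCP at [0.216, -0.479, 0.204] pointing down, gripper open.
Joint ranges: [-2.94, 2.94], [-0.97, 2.17], [0.19, 2.56], [-1.23, 4.37], [0.02, 3.11], [-2.88, 2.88]. Speed limits (rad/s): [2.39, 2.39, 3.01, 3.14, 3.14, 3.14].

## Interface

Orientations are given as a unit quaternion [x, y, z, w].
In Python, from bench import env, kinematics, monitor, eyes, job gives the robot as it stands. The module is installed in compiled form; this text tells all that it offers. Calls block until the motion is done:
- env.reach(position, orientation): joint-space move of the TCP to a pose.
- env.movel(position, velocity=0.15, frame=None, guard=None): straight line of the TCP; frame=None keeps the orientation; velocity is the mean speed in m/s. With guard (N) it stops when the force on the tool has changed by that much, and returns True; else False.
- env.set_joints(angles): joint-space move.
- env.release() and env.close_gripper(effort=None): open the fingers fully, or close them until they stop; effort is the grip in N (None keeps the last).
- env.hold(seconds).
- kinematics.ik(position, orientation): joint angles nearest the present ones, or None.
- monitor.sense(): the state.
- eyes.grab_frame(name): name is "scene" or "top"; returns a dict with "frame" (400x640x3 uint8, red, green, blue), "mtx" (3x3 intrinsics, pixels), "view" (4x4, takes a point from world to camera coordinates). Camera axes: x right, y down, z forward; pixel columns grow to the right and rows downward; lengths in m; the calibration is good to about 2 mm. A picture is of the moment at which its call begins. There is no depth.
A pose or a line that the arm cannot do raises env.MotionError and nothing moves.
- job.hand_in(): hands the job in, once; it reports no verdict.
The state is a dict: "clock": time; "joints": joint angles; "qvel": joint speeds; "joint_efforts": joint torques, N m; "position": TCP position; "ee_rot": TCP orientation; "contact_force": force on the tool from outside, world axes, zero at the start; "ft_torque": the same for the moment, N m; "finger_gap": opening from 0.0 (shut) to 1.0 (fully open).
Only numpy, scipy, OpenCV 4.12 (cv2) and the standard library are available. Lean on these libraries where they do the work, as an engineer would, in place of code of your own. Each camera call takes 0.05 s, during which the arm holds its last target. There are 200 camera calls.

## Task

First swing the red-knobbed flap lever over to its red mark, so that the flap lies in line with the chute, and leave it there. Then take the yellow-handled scraper block and with it, never with your fingers, sweep all four acrylic offcuts off the zinc ledge and down the chute into the open drawer, keeping hold of the block until the last one is in. Last, set the block down upright in the middle of its wooden stand before letting go of it (no dropping), and leave the other things lying about where they are.

Things in the scene. Friction and masses are not known exactly. Their poses are not given: they have to be found in the camera images.
- station: fixed green cabinet with the stepped zinc ledge, chute and drawer in one piece. Origin on the table under the ledge channel; x away from the robot, y to the left, along the ledge. Behind the channel (x over 85 mm) a 20 mm step leads up to a shelf 170 mm above the table, which reaches to x 202, y -120 to 226 mm
- ledge_mid (a point): centre of the ledge channel's top, where the offcuts lie, 150 mm above the table; station axes. It measures 170 mm (x) by 300 mm (y); a lip 14 mm high bounds its front and its left end, the 20 mm step its back. At its open right end (150 mm to -y) come the flap (50 mm long), then the chute
- drawer_floor (a point): centre of the open wooden drawer's floor; station axes. Inside 200 mm (x) by 160 mm (y), walls 38 to 69 mm high above the floor. The polished steel chute, 182 mm wide, side walls about 40 mm, slopes down 40 degrees to -y and ends over the drawer's +y part
- flap (a joint): angle of the flap and its lever, one rigid part, rad. 0: flap raised 45 degrees as a barrier, lever leaning 42.5 degrees to +y. It grows as the lever swings to -y and the flap lowers. 1.48: lever at the red mark, leaning 42.5 degrees to -y, flap in line with the chute. It can go too far, to 1.9. The hinge is stiff (about 2.5 N at the knob) and stays where it is left
- flap_hinge (a point): point on the hinge axis (which runs along station x) level with the lever: the lever swings in the upright plane through this point, 46 mm in front of the ledge's front lip; station axes
- lever_knob (a point): centre of the red lever knob, a cylinder 28 mm across and 30 mm long, its length along station x (its flat ends face +x and -x), 90 mm from flap_hinge on a 10 mm steel rod
- stand: fixed wooden stand, to the left of the ledge, 190 mm (x) by 90 mm (y), 100 mm high with a black rubber top; origin at the centre of its underside
- block: loose scraper block, wood with a black rubber foot, standing on the stand: foot 156 mm (its x) by 36 mm (its y), 30 mm high; on it an upright yellow handle 64 mm (x) by 24 mm (y), from 30 to 75 mm above the underside. 0.21 to 0.34 kg. Origin at the centre of its underside. Swept across the ledge sideways, along its y
- chip1: loose acrylic offcut lying on the ledge's lower channel, 10 mm thick; origin at the centre of its underside. Orange strip 60 x 26 mm
- chip2: loose acrylic offcut lying on the ledge's lower channel, 10 mm thick; origin at the centre of its underside. Blue L shape 60 x 34 mm
- chip3: loose acrylic offcut lying on the ledge's lower channel, 10 mm thick; origin at the centre of its underside. Red L shape 60 x 34 mm
- chip4: loose acrylic offcut lying on the ledge's lower channel, 10 mm thick; origin at the centre of its underside. Yellow strip 56 x 30 mm
- calculator: bystander: cream pocket calculator 105 x 70 x 20 mm on the ledge's rear shelf; origin centre of its underside
- bell: bystander: chrome desk bell, 74 mm across, 54 mm high, on the rear shelf; origin centre of its underside
- caddy: bystander: dark wooden pencil caddy 70 x 70 x 85 mm with pencils up to 125 mm, on the rear shelf; origin centre of its underside
- padlock: bystander: brass padlock 48 x 85 x 20 mm lying on the table; origin under the centre of its brass body
- triangle: bystander: orange acrylic set square 160 x 110 x 5 mm lying on the table in front of the ledge; origin about its middle
- slide_rule: bystander: white slide rule 36 x 250 x 12 mm lying on the table in front of the ledge; origin at the centre of its underside

How it is judged:
On the way, in this order (a step that is already met when the one before it is completed fails the run):
1. the flap lever stands at its red mark (value of joint flap between 1.33 and 1.63 rad), for 0.3 s.
2. all four offcuts lie in the drawer while the robot still holds the scraper block (x of chip1 in the frame of drawer_floor between -0.1 and 0.1 m and y of chip1 in the frame of drawer_floor between -0.085 and 0.085 m and z of chip1 in the frame of drawer_floor between -0.01 and 0.05 m and x of chip2 in the frame of drawer_floor between -0.1 and 0.1 m and y of chip2 in the frame of drawer_floor between -0.085 and 0.085 m and z of chip2 in the frame of drawer_floor between -0.01 and 0.05 m and x of chip3 in the frame of drawer_floor between -0.1 and 0.1 m and y of chip3 in the frame of drawer_floor between -0.085 and 0.085 m and z of chip3 in the frame of drawer_floor between -0.01 and 0.05 m and x of chip4 in the frame of drawer_floor between -0.1 and 0.1 m and y of chip4 in the frame of drawer_floor between -0.085 and 0.085 m and z of chip4 in the frame of drawer_floor between -0.01 and 0.05 m and contact force between block and the fingers above 1 N), for 0.1 s.
3. the scraper block stands on its stand, still held: it is set down, not dropped (x of block in the frame of stand between -0.035 and 0.035 m and y of block in the frame of stand between -0.035 and 0.035 m and z of block in the frame of stand between 0.095 and 0.11 m and angle between block's own z axis and vertical below 0.2 rad and contact force between block and the fingers above 1 N), for 0.1 s.
At the end, for the whole second after the job is handed in: All four offcuts lie in the drawer (within its walls, undersides less than 50 mm above its floor), the flap lever is still at its mark (1.33 to 1.63 rad), and the scraper block stands on its stand (centre within 35 mm along and across of the stand's centre), upright within 0.1 rad, at rest (all of step 1 and x of chip1 in the frame of drawer_floor between -0.1 and 0.1 m and y of chip1 in the frame of drawer_floor between -0.085 and 0.085 m and z of chip1 in the frame of drawer_floor between -0.01 and 0.05 m and x of chip2 in the frame of drawer_floor between -0.1 and 0.1 m and y of chip2 in the frame of drawer_floor between -0.085 and 0.085 m and z of chip2 in the frame of drawer_floor between -0.01 and 0.05 m and x of chip3 in the frame of drawer_floor between -0.1 and 0.1 m and y of chip3 in the frame of drawer_floor between -0.085 and 0.085 m and z of chip3 in the frame of drawer_floor between -0.01 and 0.05 m and x of chip4 in the frame of drawer_floor between -0.1 and 0.1 m and y of chip4 in the frame of drawer_floor between -0.085 and 0.085 m and z of chip4 in the frame of drawer_floor between -0.01 and 0.05 m and x of block in the frame of stand between -0.035 and 0.035 m and y of block in the frame of stand between -0.035 and 0.035 m and z of block in the frame of stand between 0.095 and 0.106 m and angle between block's own z axis and vertical below 0.1 rad and linear speed of block below 0.02 m/s); the robot touches nothing.
It fails at once if an offcut is touched with the fingers (contact force between any of chip1, chip2, chip3, chip4 and the fingers above 0.5 N).
It fails at once if a bystander is moved more than 20 mm (distance of any of calculator, bell, caddy, padlock, triangle, slide_rule from where it was at the start of the episode above 0.02 m).
It also fails if it takes over 61 s, if anything falls off the work surface, if the arm or the gripper's body presses on something with over 40 N, if the wrist force passes 120 N, or if a joint passes its speed limit or range.

## Working session

There is one attempt and no reset: what is moved stays moved. The work goes in short steps, each a Python script; the robot and the scene stay as the last script left them, time stands still between calls to the robot, and variables do not carry over. Pictures are saved under pics/ and viewed, about 8 in all and at most 12, crops included, and the job is handed in when it is done.

```bash
mkdir -p pics; python3 - <<'E'
from bench import env, kinematics, monitor, eyes, job
import cv2, numpy as np
for n in ("scene","top"):
    f=eyes.grab_frame(n); cv2.imwrite(f"pics/{n}0.png",f["frame"][:,:,::-1]); print(n,f["mtx"].round(2).tolist(),f["view"].round(4).tolist())
s=monitor.sense(); print(s["clock"],s["position"],s["ee_rot"],env.hold_point_z)
E
```

```text
scene [[427.64, 0.0, 319.69], [0.0, 427.64, 197.43], [0.0, 0.0, 1.0]] [[-0.5374, 0.8431, -0.0198, 0.2681], [0.6286, 0.3848, -0.6759, -0.2703], [-0.5622, -0.3757, -0.7367, 1.6055], [0.0, 0.0, 0.0, 1.0]]
top [[422.33, 0.0, 323.57], [0.0, 422.33, 203.47], [0.0, 0.0, 1.0]] [[-0.0271, -0.9993, 0.024, 0.0401], [-0.9843, 0.0225, -0.1753, 0.5787], [0.1746, -0.0284, -0.9842, 1.0395], [0.0, 0.0, 0.0, 1.0]]
0.1 [ 0.21584284 -0.47831387  0.20400113] [ 0.38392461  0.59425577 -0.38337292  0.5937063 ] 0.0187
```

View pics/scene0.png

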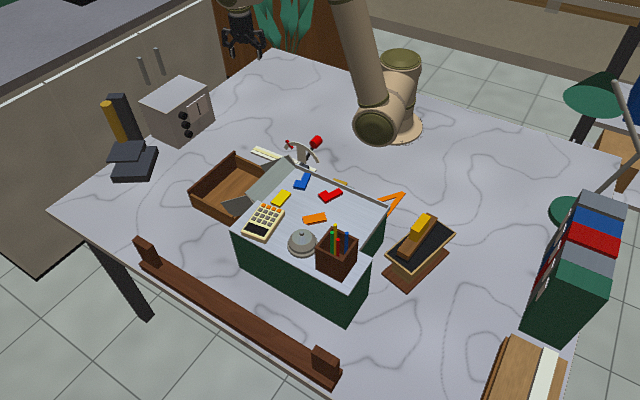

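View pics/top0.png

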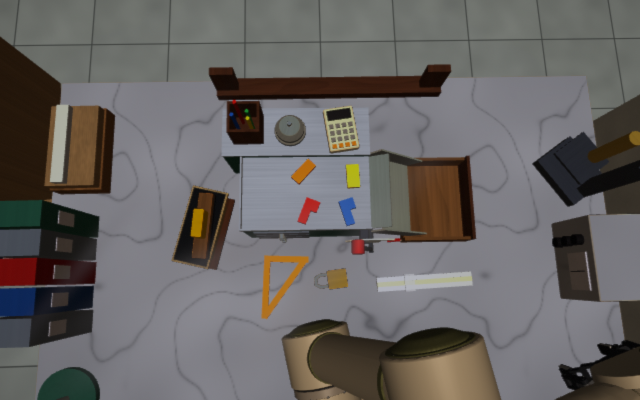

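The scene view shows the station with the lever at about (315,142), block on its stand at (420,235). In the top view, the ledge spans columns 242–370 and rows 156–235. The knob is at (358,247), the stand at about (203,228), and the chips at (303,172), (353,176), (309,210) and (348,212). I'll enlarge the top view.

```bash
python3 - <<'E'
import cv2
a=cv2.imread("pics/top0.png")[140:290,160:400]; cv2.imwrite("pics/topc.png",cv2.resize(a,None,fx=3.33,fy=3.33,interpolation=cv2.INTER_CUBIC))
a=cv2.imread("pics/scene0.png")[120:300,220:460]; cv2.imwrite("pics/scc.png",cv2.resize(a,None,fx=3.33,fy=3.33,interpolation=cv2.INTER_CUBIC))
E
```

```text
(no output)
```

View pics/topc.png

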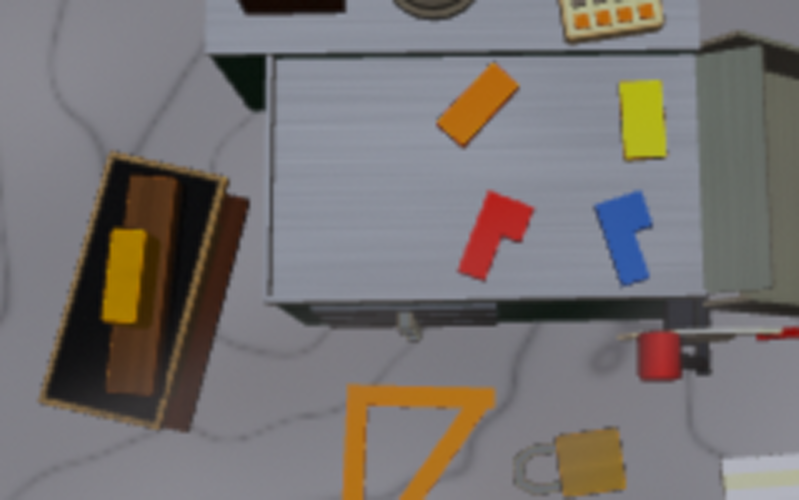

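View pics/scc.png

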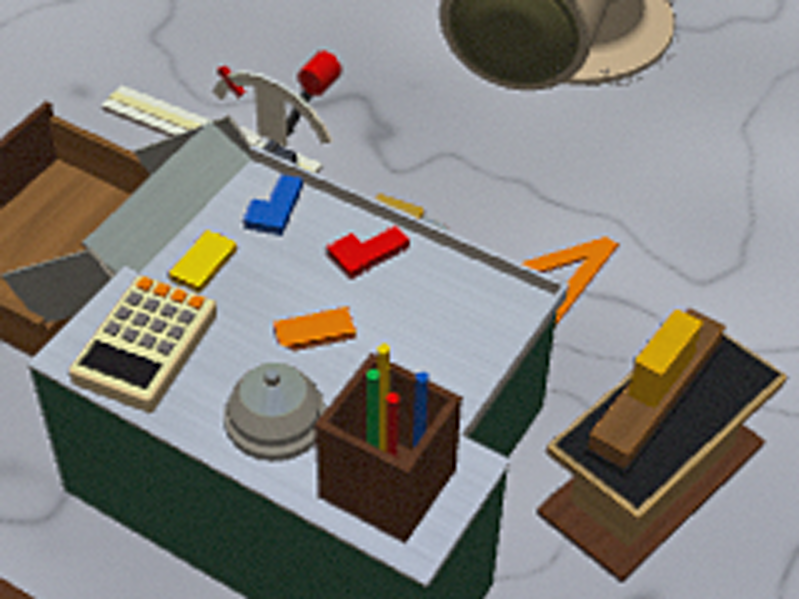

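The enlarged top view gives the stand corners at (110,153), (228,178), (158,428) and (41,402). The handle top is about (124,276), the ledge's right end is u≈700, v 55–296, and the knob is at (659,357). In the scene crop the knob is at (320,73) and the handle top at (670,345). Next I'll compute positions.

```bash
cat > h.py <<'E'
from bench import env, kinematics, monitor, eyes, job
import cv2, numpy as np
from scipy.spatial.transform import Rotation as R
K={"scene":np.array([[427.64,0,319.69],[0,427.64,197.43],[0,0,1]]),"top":np.array([[422.33,0,323.57],[0,422.33,203.47],[0,0,1]])}
V={"scene":np.array([[-0.5374,0.8431,-0.0198,0.2681],[0.6286,0.3848,-0.6759,-0.2703],[-0.5622,-0.3757,-0.7367,1.6055],[0,0,0,1]]),"top":np.array([[-0.0271,-0.9993,0.024,0.0401],[-0.9843,0.0225,-0.1753,0.5787],[0.1746,-0.0284,-0.9842,1.0395],[0,0,0,1]])}
def pz(n,u,v,z):
    Rm,t=V[n][:3,:3],V[n][:3,3]; c=-Rm.T@t; d=Rm.T@np.linalg.inv(K[n])@[u,v,1]; return c+d*(z-c[2])/d[2]
def tri(a,b):
    p=cv2.triangulatePoints(K["top"]@V["top"][:3],K["scene"]@V["scene"][:3],np.array(a,float),np.array(b,float)); return (p[:3]/p[3]).ravel()
def proj(n,p):
    q=K[n]@(V[n]@np.append(p,1))[:3]; return q[:2]/q[2]
def quat(yaw,tilt=0): # fingers down, jaw axis along yaw direction (world), tilt optional
    z=np.array([np.cos(yaw),np.sin(yaw),0]); x=np.array([0,0,-1.]); return R.from_matrix(np.c_[x,np.cross(z,x),z]).as_quat()
def save(name,crop=None,out=None,s=1):
    f=eyes.grab_frame(name)["frame"][:,:,::-1]
    if crop: x0,y0,x1,y1=crop; f=cv2.resize(f[y0:y1,x0:x1],None,fx=s,fy=s,interpolation=cv2.INTER_CUBIC)
    cv2.imwrite(f"pics/{out}.png",f)
E
python3 - <<'E'
from h import *
T=lambda u,v:(160+u/3.33,140+v/3.33)
S=lambda u,v:(220+u/3.33,120+v/3.33)
P=lambda l,z:[print(z,pz("top",*T(*q),z).round(4)) for q in l]
print("stand");P([(110,153),(228,178),(158,428),(41,402)],.1)
print("handle");P([(110,228),(146,229),(138,324),(103,321)],.175)
print("foot");P([(131,177),(179,177),(154,394),(106,390)],.13)
print("shelf");P([(207,53),(699,50)],.17)
print("lip");P([(266,302),(703,296),(265,108)],.164)
print("end");P([(697,55),(703,296)],.15)
print("knob",tri(T(659,357),S(320,73)),tri(T(124,275),S(670,345)))
print("scene shelf far corner",[pz("scene",*S(*q),.17).round(4) for q in [(30,368),(428,585),(508,462)]])
print("scene stand",[pz("scene",*S(*q),.1).round(4) for q in [(785,377),(637,515),(547,447)]])
print("scene handle",[pz("scene",*S(*q),.175).round(4) for q in [(635,362),(684,310),(702,323),(653,377)]])
print("drawer etc chips");P([(478,104),(642,120),(495,235),(625,238)],.16)
E
```

```text
stand
0.1 [0.6219 0.3472 0.1   ]
0.1 [0.6011 0.2602 0.1   ]
0.1 [0.4198 0.3078 0.1   ]
0.1 [0.4404 0.3914 0.1   ]
handle
0.175 [0.5527 0.3246 0.175 ]
0.175 [0.5515 0.3003 0.175 ]
0.175 [0.487  0.3042 0.175 ]
0.175 [0.4896 0.3275 0.175 ]
foot
0.13 [0.5972 0.3233 0.13  ]
0.13 [0.5964 0.2892 0.13  ]
0.13 [0.4424 0.3037 0.13  ]
0.13 [0.4461 0.337  0.13  ]
shelf
0.17 [0.6761 0.262  0.17  ]
0.17 [ 0.6714 -0.0829  0.17  ]
lip
0.164 [0.501  0.2207 0.164 ]
0.164 [ 0.4978 -0.0784  0.164 ]
0.164 [0.6373 0.2224 0.164 ]
end
0.15 [ 0.6736 -0.0842  0.15  ]
0.15 [ 0.4994 -0.0804  0.15  ]
knob [ 0.4515726  -0.03824225  0.2285339 ] [0.52071116 0.31742996 0.16811722]
scene shelf far corner [array([ 0.7912, -0.0774,  0.17  ]), array([0.792 , 0.2657, 0.17  ]), array([0.6785, 0.265 , 0.17  ])]
scene stand [array([0.446 , 0.3959, 0.1   ]), array([0.6251, 0.3494, 0.1   ]), array([0.6055, 0.2658, 0.1   ])]
scene handle [array([0.5541, 0.3045, 0.175 ]), array([0.4884, 0.3152, 0.175 ]), array([0.4933, 0.3318, 0.175 ]), array([0.56  , 0.3214, 0.175 ])]
drawer etc chips
0.16 [0.6381 0.0737 0.16  ]
0.16 [ 0.624  -0.0417  0.16  ]
0.16 [0.5443 0.0637 0.16  ]
0.16 [ 0.5401 -0.0265  0.16  ]
```

```bash
python3 - <<'E'
from h import *
T=lambda u,v:(160+u/3.33,140+v/3.33)
S=lambda u,v:(220+u/3.33,120+v/3.33)
print("redmark",tri(T(778,333),S(230,80)), "hub",pz("top",*T(693,352),.155), "flap edge",tri(T(770,290),S(228,118)))
for y in (np.pi/2,-np.pi/2):
    for p in ([.4516,-.038,.30],[.45,-.145,.21],[.521,.316,.2],[.589,.16,.2],[.589,-.09,.2]):
        q=kinematics.ik(p,quat(y)); print(y,p,None if q is None else np.round(q,2))
Y=np.pi/2 if False else -np.pi/2
E
```

```text
redmark [ 0.46790103 -0.12179085  0.19595656] hub [ 0.46026227 -0.07092763  0.155     ] flap edge [ 0.49522998 -0.11490439  0.17765397]
1.5707963267948966 [0.4516, -0.038, 0.3] [-0.34  0.1   1.52 -0.    1.53 -1.91]
1.5707963267948966 [0.45, -0.145, 0.21] [-0.56  0.19  1.64 -0.    1.31 -2.13]
1.5707963267948966 [0.521, 0.316, 0.2] [ 0.35  0.5   1.23 -0.    1.41 -1.22]
1.5707963267948966 [0.589, 0.16, 0.2] [ 0.07  0.51  1.23 -0.    1.41 -1.5 ]
1.5707963267948966 [0.589, -0.09, 0.2] [-0.35  0.47  1.28 -0.    1.39 -1.92]
-1.5707963267948966 [0.4516, -0.038, 0.3] [-0.34  0.1   1.52 -0.    1.53  1.23]
-1.5707963267948966 [0.45, -0.145, 0.21] [-0.56  0.19  1.64 -0.    1.31  1.01]
-1.5707963267948966 [0.521, 0.316, 0.2] [ 0.35  0.5   1.23 -0.    1.41  1.92]
-1.5707963267948966 [0.589, 0.16, 0.2] [ 0.07  0.51  1.23 -0.    1.41  1.64]
-1.5707963267948966 [0.589, -0.09, 0.2] [-0.35  0.47  1.28 -0.    1.39  1.22]
```

```bash
python3 - <<'E'
from h import *
q=quat(-np.pi/2)
env.reach([.4516,-.038,.30],q)
print(env.movel([.4516,-.038,.2205],.1,guard=4), monitor.sense()["position"], monitor.sense()["clock"])
save("scene",(240,90,400,210),"knob",5)
E
```

```text
False [ 0.45189628 -0.03812976  0.22107304] 2.8833
```

View pics/knob.png

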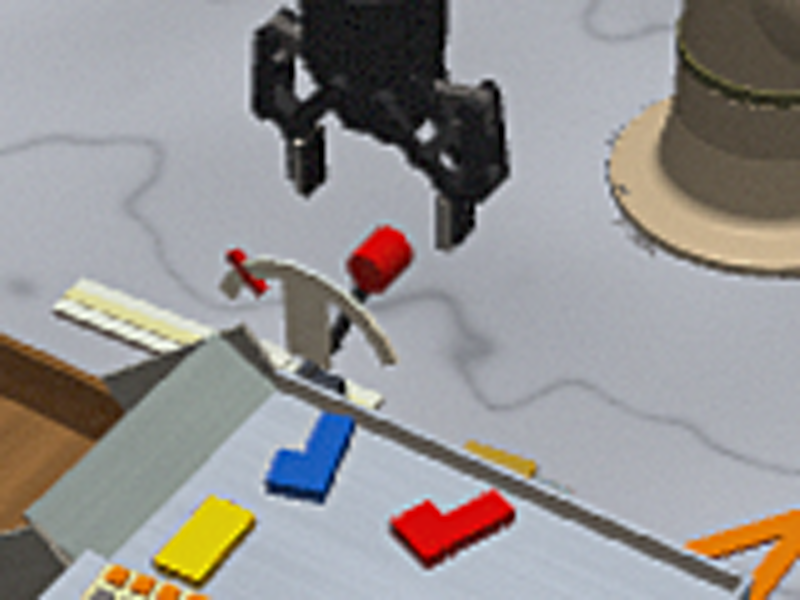

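```bash
python3 - <<'E'
from h import *
for p in ([.4519,-.038,.221],[.4519,-.038,.234],[.4516,-.038,.2285],[.452,.0045,.234],[.452,-.0805,.234]): print(p,proj("scene",p).round(1),((proj("scene",p)-[240,90])*5).round(0), proj("top",p).round(1))
save("top",(280,170,440,290),"knobt",5)
E
```

```text
[0.4519, -0.038, 0.221] [315.7 144. ] [379. 270.] [356.9 247.6]
[0.4519, -0.038, 0.234] [315.6 140.4] [378. 252.] [357.5 247.2]
[0.4516, -0.038, 0.2285] [315.7 141.9] [379. 260.] [357.2 247.5]
[0.452, 0.0045, 0.234] [328.5 145.6] [443. 278.] [337.3 247.6]
[0.452, -0.0805, 0.234] [303.  135.4] [315. 227.] [377.6 246.6]
```

View pics/knobt.png

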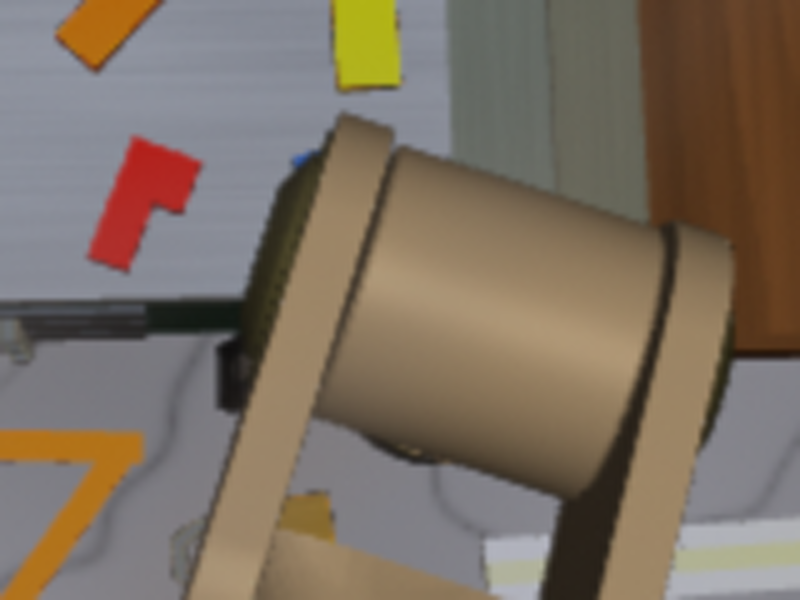

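```bash
python3 - <<'E'
from h import *
z=R.from_quat([0.38392461,0.59425577,-0.38337292,0.5937063]).as_matrix()[:,2]
for s in (1,-1):
  for h in (.013,.03,.05): print(s,h,proj("scene",np.array([.2158,-.4783,.204+h])+s*.05*z).round(1))
a=cv2.imread("pics/scene0.png")[0:80,190:310]; cv2.imwrite("pics/s0g.png",cv2.resize(a,None,fx=6,fy=6,interpolation=cv2.INTER_CUBIC))
E
```

```text
1 0.013 [233.3  64.3]
1 0.03 [232.5  59.9]
1 0.05 [231.5  54.6]
-1 0.013 [260.9  65.9]
-1 0.03 [260.3  61.5]
-1 0.05 [259.6  56.2]
```

View pics/s0g.png

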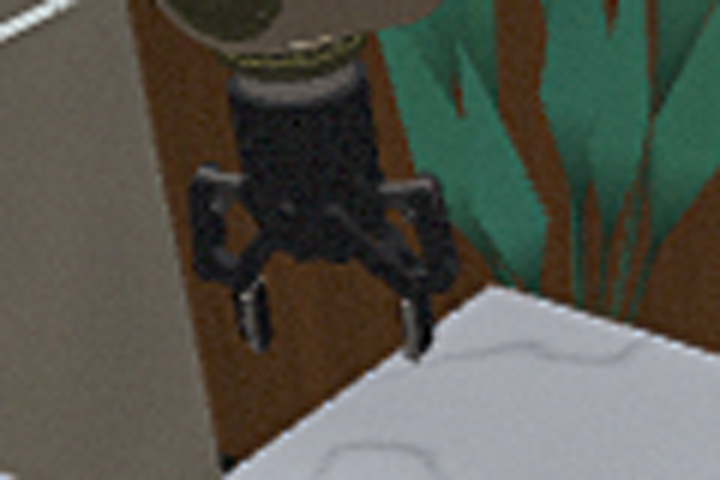

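Measured against the pictures, the open fingertips stand about 35 mm behind the TCP. I'll therefore go lower, so that the grasp point (19 mm back) sits at the knob.

```bash
python3 - <<'E'
from h import *
print(env.movel([.4516,-.038,.2105],.05,guard=4))
env.close_gripper(20); s=monitor.sense(); print("gap",s["finger_gap"],s["contact_force"].round(1),s["position"])
if .2<s["finger_gap"]<.5:
    for a in np.radians(np.linspace(30.4,-42.5,8))[1:]:
        env.movel([.4516,-.084+.09*np.sin(a),.150+.09*np.cos(a)-.018],.1)
        print(np.degrees(a).round(),monitor.sense()["contact_force"].round(1),round(monitor.sense()["finger_gap"],3))
print(monitor.sense()["clock"])
save("scene",(240,90,400,210),"knob2",5)
E
```

```text
False
gap 0.23647879926803184 [-2.6  0.8  5.2] [ 0.45167739 -0.03800882  0.21090337]
20.0 [-6.   3.7 18.7] 0.201
10.0 [-10.    0.2  26.9] 0.151
-1.0 [-5.3 -5.  31.3] 0.001
-11.0 [-4.3 -7.8 23.5] -0.001
-22.0 [ -3.7 -10.4  20.3] -0.005
-32.0 [ -4.2 -14.   19.7] 0.002
-42.0 [ -6.  -19.   18.3] 0.0
6.2083
```

View pics/knob2.png

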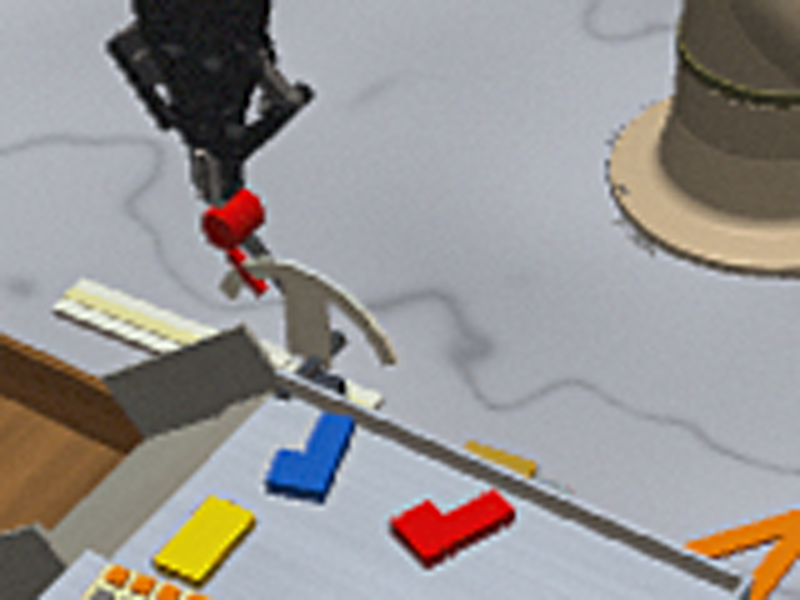

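```bash
python3 - <<'E'
from h import *
for d in (15,20,25,30,35,40,45,50):
    a=np.radians(-d); print(d,((proj("scene",[.4516,-.084+.09*np.sin(a),.150+.09*np.cos(a)])-[240,90])*5).round(0))
p=monitor.sense()["position"]; print(env.movel([p[0],p[1],.33],.15)); s=monitor.sense(); print(s["contact_force"].round(1),s["clock"])
save("scene",(240,90,400,210),"knob3",5)
E
```

```text
15 [276. 207.]
20 [265. 206.]
25 [255. 206.]
30 [246. 207.]
35 [237. 209.]
40 [229. 212.]
45 [222. 216.]
50 [215. 221.]
False
[-0.7 -0.1 -0.1] 7.2833
```

View pics/knob3.png

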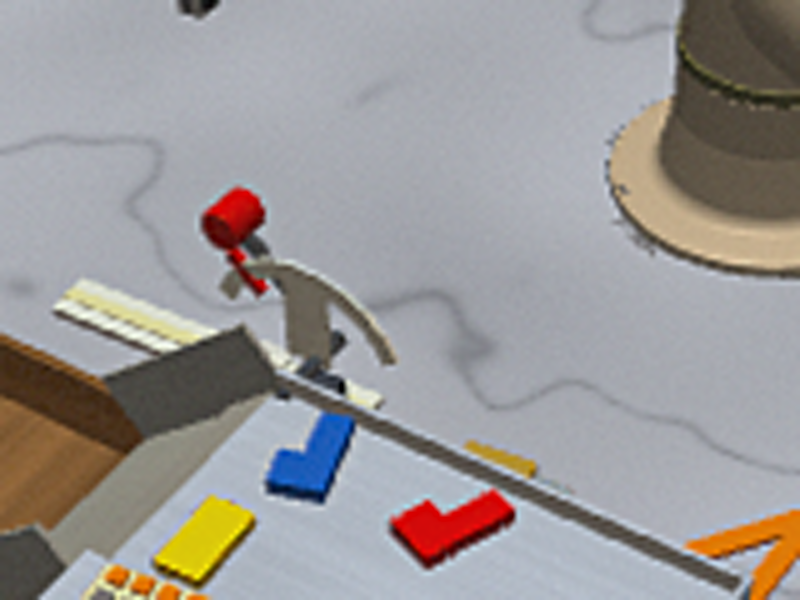

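The lever has swung over to the red mark and the rod lines up with it. The knob is at crop (234,218), where about 37° was expected. I'll refine this from both cameras with colour blobs once the arm is out of the way, above the block.

```bash
cat >> h.py <<'E'
def knob(img,box):
    x0,y0,x1,y1=box; h=cv2.cvtColor(img[y0:y1,x0:x1],cv2.COLOR_RGB2HSV)
    m=((h[...,0]<8)|(h[...,0]>172))&(h[...,1]>150)&(h[...,2]>70)
    n,l,st,c=cv2.connectedComponentsWithStats(m.astype(np.uint8)); i=1+np.argmax(st[1:,4]); s=st[i]
    return np.array([x0+s[0]+(s[2]-1)/2,y0+s[1]+(s[3]-1)/2]),s.tolist()
E
python3 - <<'E'
from h import *
env.reach([.521,.316,.27],quat(-np.pi/2-.09)); env.release()
t0,s0=[cv2.imread(f"pics/{n}0.png")[:,:,::-1] for n in("top","scene")]
t1,s1=[eyes.grab_frame(n)["frame"] for n in("top","scene")]
cv2.imwrite("pics/t1.png",t1[:,:,::-1]);cv2.imwrite("pics/s1.png",s1[:,:,::-1])
out=[]
for t,s,bt in((t0,s0,(340,230,385,262)),(t1,s1,(375,228,425,265))):
    a,b=knob(t,bt),knob(s,(270,122,335,153)); p=tri(a[0],b[0]); print(a,b,p.round(4)); out.append(p[1:])
A,B=out; m=(A+B)/2; d=B-A; L=np.linalg.norm(d); n=np.array([-d[1],d[0]])/L
for sg in(1,-1):
    h=m+sg*n*np.sqrt(.09**2-(L/2)**2); print("hinge",h,[np.degrees(np.arctan2(*(q-h))).round(1) for q in out])
print(monitor.sense()["clock"])
E
```

```text
(array([358. , 246.5]), [13, 10, 11, 14, 149]) (array([315.5, 141. ]), [40, 13, 12, 13, 105]) [ 0.453  -0.0386  0.2327]
(array([402. , 245.5]), [19, 11, 17, 14, 175]) (array([286.5, 138. ]), [11, 6, 12, 21, 112]) [ 0.4552 -0.1388  0.2021]
hinge [-0.06731682  0.14740519] [np.float64(18.6), np.float64(-52.6)]
hinge [-0.11004561  0.28735029] [np.float64(127.4), np.float64(-161.4)]
9.95
```

```bash
python3 - <<'E'
from h import *
a=cv2.imread("pics/t1.png"); c=cv2.resize(a[225:265,370:430],None,fx=8,fy=8,interpolation=cv2.INTER_CUBIC)
b=cv2.imread("pics/s1.png"); d=cv2.resize(b[120:160,265:325],None,fx=8,fy=8,interpolation=cv2.INTER_CUBIC)
cv2.imwrite("pics/kk.png",np.vstack([c,d[:270]]))
A=np.array([-.0386,.2315])
for u in (403,404,405,406):
    p=tri((u,245.5),(286.8,133.6)); B=p[1:]; m=(A+B)/2; dd=B-A; L=np.linalg.norm(dd); n=np.array([-dd[1],dd[0]])/L; h=m+n*np.sqrt(.09**2-(L/2)**2)
    print(u,p.round(4),h.round(4),np.degrees(np.arctan2(*(B-h))).round(1),np.degrees(np.arctan2(*(A-h))).round(1))
E
```

```text
403 [ 0.4539 -0.1374  0.2182] [-0.078   0.1506] -41.3 26.0
404 [ 0.4534 -0.1389  0.2175] [-0.0784  0.1508] -42.2 26.3
405 [ 0.4529 -0.1404  0.2168] [-0.0789  0.151 ] -43.1 26.6
406 [ 0.4525 -0.1418  0.2161] [-0.0794  0.1513] -44.0 26.9
```

View pics/kk.png

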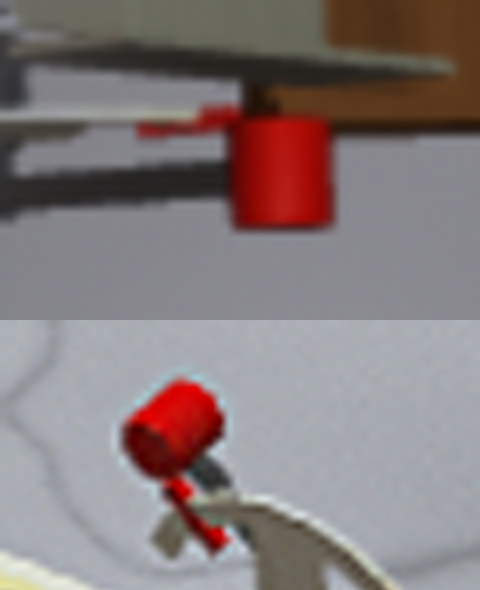

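The knob is centred at 43° on the red mark, so step 1 holds. The knob slip suggests the real fingertips end behind the nominal TCP. I'll touch the handle top (z 0.175) gently with shut fingers to measure that.

```bash
python3 - <<'E'
from h import *
env.close_gripper(20)
env.movel([.521,.316,.20],.1,guard=3)
g=env.movel([.521,.316,.135],.03,guard=3); s=monitor.sense(); print(g,s["position"],s["contact_force"].round(1),s["finger_gap"],s["clock"])
env.movel([.521,.316,.225],.15); env.release()
E
```

```text
True [0.52098158 0.3160998  0.14826901] [-1.  -0.   4.8] -0.0007226568436968291 13.1167
```

Shut tips make contact at TCP z 0.148, against the handle top at 0.175, so the real tips stand 27 mm behind the TCP. I'll grasp with that offset.

```bash
python3 - <<'E'
from h import *
print(env.movel([.521,.315,.107],.12,guard=4), monitor.sense()["position"])
env.close_gripper(60); s=monitor.sense(); print("gap",s["finger_gap"],s["contact_force"].round(1))
env.movel([.521,.315,.215],.15); s=monitor.sense(); print("gap",s["finger_gap"],s["contact_force"].round(1),s["clock"])
if s["finger_gap"]>.2:
    env.reach([.5902,.165,.215],quat(-np.pi/2-.012))
    env.movel([.5902,.165,.168],.1,guard=6)
    g=env.movel([.5902,.165,.150],.03,guard=4); s=monitor.sense(); print(g,s["position"],s["contact_force"].round(1),s["ft_torque"].round(2),s["clock"])
    p=s["position"]; env.movel([.5902,.165,p[2]+.002],.05)
    save("scene",(270,140,400,240),"blk",6)
E
```

```text
False [0.52139291 0.3151607  0.10782138]
gap 0.27674623303604867 [-0.7  0.9  1.5]
gap 0.26987793292887624 [ 0.2 -0.5 -2.9] 17.1583
True [0.59037264 0.16519093 0.15712475] [-0.4 -0.1  3.8] [ 0.11  0.19 -0.01] 18.9167
```

View pics/blk.png

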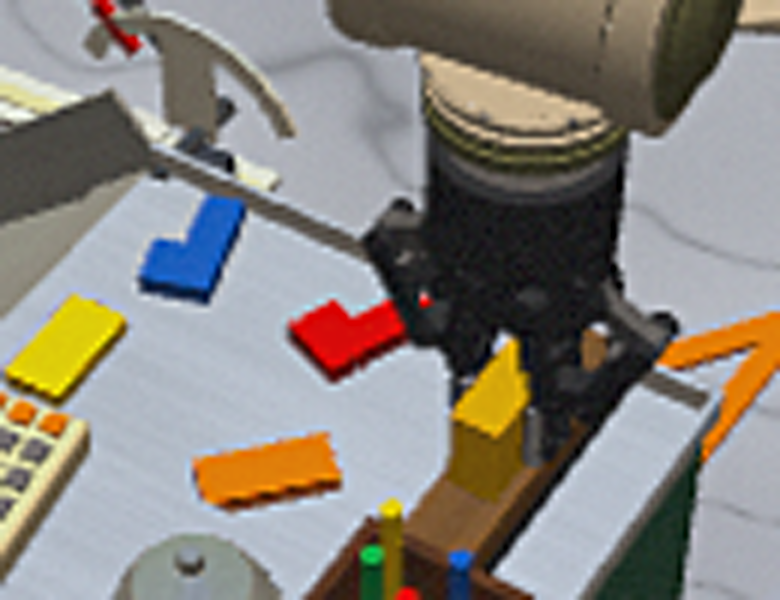

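The block sits in the channel, held, and touched down at exactly the expected height. The chips are clear ahead of it. Sweeping now.

```bash
python3 - <<'E'
from h import *
z=.1590
for y in (.05,-.03,-.085):
    g=env.movel([.589+.012*(y-.07),y,z],.09,guard=25); s=monitor.sense(); print(y,g,s["position"].round(4),s["contact_force"].round(1),s["ft_torque"].round(2),round(s["finger_gap"],3),round(s["clock"],2))
    if g: break
env.hold(.5)
t,sc=[eyes.grab_frame(n)["frame"][:,:,::-1] for n in("top","scene")]
cv2.imwrite("pics/sw.png",np.vstack([cv2.resize(t[130:260,330:490],None,fx=3,fy=3),cv2.resize(sc[140:240,180:340],None,fx=3,fy=3)[:210]]))
for n,im in(("top",t),("scene",sc)): cv2.imwrite(f"pics/sw_{n}.png",im)
E
```

```text
0.05 False [0.5887 0.0504 0.159 ] [-0.2  0.6 -2.6] [-0.01 -0.    0.03] 0.274 20.64
-0.03 False [ 0.5877 -0.0298  0.1589] [ 0.4 -0.2 -3.5] [ 0.03 -0.08 -0.03] 0.273 21.68
-0.085 False [ 0.5871 -0.0849  0.159 ] [-0.1 -0.1 -2. ] [ 0.01 -0.01 -0.03] 0.275 22.44
```

View pics/sw.png

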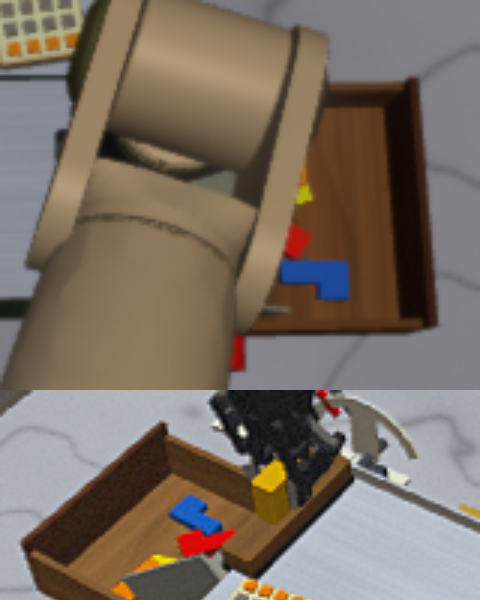

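This shows the blue, red, yellow and orange pieces all in the drawer area, but the arm and chute hide parts of some. I'll lift the block, keep holding it, move clear and check numerically by colour.

```bash
python3 - <<'E'
from h import *
env.movel([.587,-.085,.215],.15)
env.reach([.5895,.165,.235],quat(-np.pi/2-.1))
t,s=[eyes.grab_frame(n)["frame"] for n in("top","scene")]
cv2.imwrite("pics/c_top.png",t[:,:,::-1]);cv2.imwrite("pics/c_scene.png",s[:,:,::-1])
rng={"orange":(8,17),"yellow":(24,35),"red":(-6,5),"blue":(100,125)}
for n,im,b in(("top",t,(235,150,480,245)),("scene",s,(180,140,400,240))):
    x0,y0,x1,y1=b; h=cv2.cvtColor(im[y0:y1,x0:x1],cv2.COLOR_RGB2HSV).astype(int); hu=(h[...,0]+90)%180-90
    for k,(lo,hi) in rng.items():
        H=h[...,0] if k=="blue" else hu
        m=((H>=lo)&(H<=hi)&(h[...,1]>190)&(h[...,2]>110)).astype(np.uint8)
        c,l,st,ce=cv2.connectedComponentsWithStats(m)
        for i in range(1,c):
            if st[i,4]>=15:
                u=ce[i]+[x0,y0]; print(n,k,st[i].tolist(),u.round(1),pz(n,*u,.04).round(3) )
print("drawer", [pz("top",u,v,.06).round(3) for u,v in((405,162),(470,158),(474,240),(402,240))], monitor.sense()["clock"],monitor.sense()["finger_gap"])
E
```

```text
top orange [187, 20, 11, 22, 216] [426.6 180.3] [ 0.638 -0.249  0.04 ]
top yellow [183, 30, 16, 19, 99] [425.1 191.4] [ 0.608 -0.243  0.04 ]
top red [177, 52, 22, 22, 223] [422.  212.2] [ 0.552 -0.231  0.04 ]
top red [166, 90, 10, 5, 50] [405.5 242. ] [ 0.476 -0.183  0.04 ]
top blue [189, 67, 22, 13, 184] [435.8 221.8] [ 0.526 -0.266  0.04 ]
scene orange [198, 52, 22, 25, 163] [391.3 200.3] [0.377 0.181 0.04 ]
scene orange [44, 56, 9, 5, 15] [228.7 198. ] [ 0.628 -0.249  0.04 ]
scene orange [37, 65, 9, 6, 25] [220.9 207. ] [ 0.669 -0.245  0.04 ]
scene red [59, 46, 20, 10, 100] [247.2 190.2] [ 0.573 -0.221  0.04 ]
scene blue [57, 35, 17, 13, 101] [244.6 181.2] [ 0.546 -0.253  0.04 ]
drawer [array([ 0.683, -0.19 ,  0.06 ]), array([ 0.691, -0.363,  0.06 ]), array([ 0.475, -0.354,  0.06 ]), array([ 0.479, -0.17 ,  0.06 ])] 24.65 0.27460364693732825
```

```bash
python3 - <<'E'
from h import *
print("blue",tri((435.8,221.8),(244.6,181.2)).round(4),"red",tri((422,212.2),(247.2,190.2)).round(4))
t=cv2.imread("pics/c_top.png");s=cv2.imread("pics/c_scene.png")
def dump(im,x0,y0,x1,y1):
    h=cv2.cvtColor(im,cv2.COLOR_BGR2HSV).astype(int)
    for v in range(y0,y1):
        r=""
        for u in range(x0,x1):
            H,S,L=h[v,u]
            r+=("." if S<170 or L<60 else "r" if H<6 or H>174 else "o" if H<19 else "y" if H<37 else "b" if 95<H<130 else ".")
        print(v,r)
print("top u0=405");dump(t,405,165,450,232)
print("scene u0=210");dump(s,210,172,275,215)
E
```

```text
blue [ 0.529  -0.2723  0.0158] red [ 0.5562 -0.238   0.016 ]
top u0=405
165 .............................................
166 .............................................
167 .............................................
168 ...........................................o.
169 .................oooooooo..................o.
170 .................ooooooooooo...............oo
171 .................ooooooooooo..............ooo
172 .................ooooooooooo...........o..ooo
173 .................ooooooooooo.............oo.o
174 .................ooooooooooo..........o.ooooo
175 .................ooooooooooo.........o.o.oooo
176 .................ooooooooooo.......o...oooooo
177 .................ooooooooooo......o.ooooooooo
178 ................oooooooooooo.......oooooooooo
179 ..............yyyooooooooooo.......oooooooooo
180 ............yyyyyooooooooooo.....oooooooooooo
181 .............yyyyooooooooooo....ooooooooooooo
182 .............yyyyooooooooooo.....ooooooo.oooo
183 .............yyyyooooooooooooooo..ooooooooooo
184 .............yyyyooooooooooooo.o.oooooooooooo
185 .............yyyyooooooo
[... 4644 characters left out ...]

205 ........ooooo......................................ooooo..y......
206 .......oooooo.......................................ooo..oooo....
207 .......ooooooo..........................................ooooo..oo
208 ..........ooooo..........................................ooo..ooo
209 .o...o.....ooooo..............................................ooo
210 ...o..........oo...............................................oo
211 ..o.o..oo........................................................
212 ...o.o.oo........................................................
213 ........o..o.....................................................
214 .o..o.o...oo...o.................................................
```

All four chips are in the drawer. Red and blue lie flat at about z 0.016, and orange is partly on top of yellow. The block is still gripped, so I'll set it down on the stand.

```bash
python3 - <<'E'
from h import *
env.reach([.522,.3285,.20],quat(-np.pi/2-.239))
env.movel([.522,.3285,.118],.1,guard=8)
g=env.movel([.522,.3285,.100],.02,guard=4); s=monitor.sense(); print(g,s["position"].round(4),s["contact_force"].round(1),s["ft_torque"].round(2),round(s["finger_gap"],3),s["clock"])
if .10<s["position"][2]<.116:
    env.hold(.5); env.release(); env.hold(.2)
    p=monitor.sense()["position"]; env.movel([.522,.3285,.25],.1); env.reach([.35,.1,.40],quat(-np.pi/2)); env.hold(.5)
    t,sc=[eyes.grab_frame(n)["frame"] for n in("top","scene")]
    cv2.imwrite("pics/e_top.png",t[:,:,::-1]);cv2.imwrite("pics/e_scene.png",sc[:,:,::-1])
    t0=cv2.imread("pics/top0.png")[:,:,::-1]
    h=cv2.cvtColor(t,cv2.COLOR_RGB2HSV); m=((h[...,0]>=17)&(h[...,0]<=35)&(h[...,1]>170)&(h[...,2]>100)).astype(np.uint8); m[:, :165]=0;m[:,245:]=0;m[:170]=0;m[270:]=0
    c,l,st,ce=cv2.connectedComponentsWithStats(m)
    for i in range(1,c):
        if st[i,4]>30:
            ys,xs=np.where(l==i); print("handle",st[i].tolist(),pz("top",*ce[i],.175).round(4),cv2.minAreaRect(np.c_[xs,ys].astype(np.float32)))
    d=np.abs(t.astype(int)-t0).max(2)>60; 
    for k,b in {"shelf":(225,95,370,150),"triangle":(255,250,312,322),"padlock":(312,264,350,292),"rule":(372,268,478,294)}.items(): print(k,d[b[1]:b[3],b[0]:b[2]].sum())
    print(knob(t,(375,228,425,265)),monitor.sense()["contact_force"].round(1),monitor.sense()["clock"])
E
```

```text
True [0.522  0.3285 0.1071] [0.  0.4 5.1] [-0.04  0.05  0.01] 0.272 26.9667
handle [183, 208, 17, 29, 294] [0.5219 0.3285 0.175 ] ((190.88381958007812, 221.9357147216797), (10.306506156921387, 28.664968490600586), 14.931416511535645)
shelf 0
triangle 721
padlock 28
rule 0
(array([402. , 245.5]), [19, 11, 17, 14, 175]) [ 0.5  0.5 -0.5] 31.7083
```

```bash
python3 - <<'E'
from h import *
env.reach([.30,-.35,.40],quat(-np.pi/2)); env.hold(.3)
t=eyes.grab_frame("top")["frame"][:,:,::-1].astype(int); t0=cv2.imread("pics/top0.png").astype(int); c=cv2.imread("pics/c_top.png").astype(int)
d=np.abs(t-t0).max(2)>60
for k,b in {"shelf":(225,95,370,150),"triangle":(255,250,312,322),"padlock":(312,264,350,292),"rule":(372,268,478,294)}.items(): print(k,d[b[1]:b[3],b[0]:b[2]].sum())
print("chips vs check",(np.abs(t-c).max(2)>60)[160:240,408:472].sum(), monitor.sense()["clock"])
E
```

```text
shelf 0
triangle 0
padlock 0
rule 0
chips vs check 0 33.7167
```

```bash
python3 -c "
from bench import job; job.hand_in()"
```

```text
the job is handed in; nothing more can be done
```

The job is done and handed in at about 34 s on the robot's clock (limit 61 s). The hand-in itself reports no verdict.

- **Lever:** it stands at its red mark, about 43° measured from both cameras. My first grip on the knob slipped off upwards. The shut fingers then carried the lever the rest of the way, pressing on the knob with at most about 32 N.
- **Finger length:** the real fingertips turned out to end about 27 mm behind the nominal TCP. I measured this by touching the top of the block's handle, and used that offset from then on.
- **Offcuts:** all four went into the drawer in one sweep with the block, which stayed gripped throughout. Blue and red were seen fully and lie flat. Orange lies partly on yellow, and both read inside the drawer walls. Their heights could not be measured separately because the view was partly blocked.
- **Block:** it was set down on the stand by touch, held 0.5 s, then released. Its handle measures within 1 mm of the stand centre I aimed at. My two cameras disagreed on that centre by about 5 mm, against a tolerance of 35 mm.
- **Other things:** a last picture with the arm clear showed no change at the rear shelf, triangle, padlock or slide rule. The drawer was unchanged since the earlier check. An earlier picture seemed to show the triangle and padlock changed, but that was the arm in the way.

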